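# Hold a filled filter syringe over the open sample vial

### The arm

A 6-joint arm with a two-finger parallel gripper is mounted at the origin on the work surface. World frame = base frame: x ahead of the robot, y to its left, z up, the work surface at z = 0. Lengths are in mm, angles in rad, forces in N, time in s.
With the tool pointing down it reaches from about 350 to 925 mm from the base axis. Payload 6.4 kg.
Tool frame: the origin (TCP) lies at the very end of the fingers, on their centre line; the grasp point (between the pads) lies 19 mm behind it; z points along the fingers, y is the line along which they close (so a half turn about z gives the same grasp; the last joint's range is limited). The gripper opens to 94 mm and grips with 3 to 60 N. Pads are 16 mm wide; open, the fingers measure 119 mm over their backs; the gripper's body (75 mm by 177 mm) begins 78 mm behind the grasp point.
Start: joints at [1.021, 0.245, 1.558, -0, 1.339, -0.174], TCP at [238.559, 604.652, 205.455] pointing down, gripper open.
Joint ranges: [-3.13, 3.13], [-1.02, 2.26], [0.13, 2.54], [-0.95, 4.09], [0.21, 2.88], [-2.74, 2.74]. Speed limits (rad/s): [2.57, 2.57, 3.14, 3.14, 3.14, 3.14].

### API

Orientations are given as [roll, pitch, yaw] about the fixed x, y, z axes, in that order (R = Rz(yaw) Ry(pitch) Rx(roll)).
In Python, from station import * gives the robot as it stands. The module is installed in compiled form; this text tells all that it offers.
- The arm moves only by the tool jog_arm, never from a script. Its arguments are lists of equal length, an entry for each row: "jaw": the finger opening in mm, from 0 to 94; "dp": the shift along the tool's x, y, z in units of 30 mm (1.0 is 30 mm), a list of three; "angular": the turn, a rotation vector about the tool's x, y, z in units of 6 degrees (1.0 is 6 degrees), a list of three. A call has 1 to 10 rows; each row is the pose to reach, as a shift and turn from the pose commanded when the call began, along the tool's axes at that moment; what a row does not reach only later rows make up. A row lasts 1/12 s, in which the tool goes at most 41.7 mm and 7.16 degrees, less where a joint would pass 70% of its speed; a pose out of reach is approached as far as the arm can. A call with a gripper value outside its range is refused whole. The fingers move at their own pace and stop on an object; "force" is the grip in N (left out, the last holds). Time passes only in rows, so rows that repeat a pose let the fingers close. It gives the time, the measured TCP pose, the force, the opening and the grip force at its end, in the units of the state.
- read_state(): the state, without advancing time (a new reading comes with each control period).
- snapshot(name): name is "scene" or "top" or "wrist"; returns a dict with "img" (400x640x3 uint8, red, green, blue), "fx", "fy", "cx", "cy" (pixels), "k1" (the pictures are not rectified: a ray, as slopes to the right and down, at radius r is drawn at 1 + k1 r^2 times it, then the intrinsics apply), "world_to_cam" (4x4, takes a point from world to camera coordinates). Camera axes: x right, y down, z forward; pixel columns grow to the right and rows downward; lengths in mm; the calibration is good to about 2 mm. A picture is of the moment at which its call begins. There is no depth.
- job_done(): hands the job in; it is judged then, once.
The state is a dict: "clock": time; "qpos": joint angles; "joint_velocities": joint speeds; "tau": joint torques, N m; "position": TCP position; "orientation": TCP orientation; "contact_force": force on the tool from outside, world axes, zero at the start; "wrist_torque": the same for the moment, N m; "opening": finger opening in mm; "finger_force": force on a finger pad.
Only numpy, scipy, OpenCV 4.12 (cv2) and the standard library are available. Lean on these libraries where they do the work, as an engineer would, in place of code of your own. Each camera call takes 0.05 s, during which the arm holds its last target. There are 200 camera calls.

### The job

One of the three syringes has its plunger drawn out: take that one by its barrel, lift it out of its rack and carry it upright over the row of solvent bottles to the vials. Stop with its filter outlet centred over the mouth of the one open vial, about a centimetre above the rim and never touching the vial, ready for filtering, and finish while holding it there, motionless in the gripper. Do not push the plunger in, and leave the bottles, the other syringes and the vials standing where they are.

Things in the scene. Friction and masses are not known exactly. Their poses are not given: they have to be found in the camera images.
- syringe_barrel (a point): The 20 ml syringe to take, upright, outlet down, in one of the rack's three places: the only one with its plunger drawn out. Point on its axis at the height to grip, 98 mm above the outlet tip. z up, x along the flange's wings. Clear round barrel 21 mm across, 30 to 120 mm above the tip; flange on top 36 mm along x, only 20 mm along y: close along y. About 50 g.
- outlet (a point): Lower tip of the outlet (nozzle, 4 to 6 mm across, 12 mm long) under the syringe's round white filter (28 mm across, from 12 to 20 mm above the tip), on the syringe's axis; axes as the syringe's. At the start it is 10 mm above the table.
- plunger (a joint): How far the drawn-out plunger has been pushed in, m: 0 at the start, 0.024 fully in; moves stiffly, at about 3 N, and stays. Its thumb disc, 20 mm across, tops out 35 mm above the flange and 155 mm above the outlet tip (on the other syringes 9 mm above the flange).
- syringe_rack: Fixed white rack, 196 mm along its x, 56 mm along its y; origin on the table under its centre. Three places along its x, at -62, 0 and +62 mm. Upper plate's top 46 mm above the table, with 31 mm holes; the filters stand on the lower plate, 22 mm up, the outlets in its 12 mm drain holes. The syringe comes out straight up.
- spare1_barrel (a point): Another syringe in the same rack, plunger pushed in, otherwise the same; the point lies on its axis, 98 mm above its outlet tip. To be left alone.
- spare2_barrel (a point): Another syringe in the same rack, as spare1.
- vial_rack: Fixed white rack, 196 mm along its x, 56 mm along its y, 34 mm high; origin on the table under its centre. It holds four 20 ml glass vials, 28 mm across, in a row along its x at -66, -22, +22 and +66 mm. It and the syringe rack stand on opposite sides of the bottle tray, either way round.
- mouth (a point): Centre of the mouth, at rim height, of the one open vial: glass, 61 mm tall, neck 22 mm across outside and about 17 mm inside. The rim is 67 mm above the table. z points up.
- vial1_top (a point): Centre of the top of a closed vial's white screw cap (26 mm across, 14 mm high), 70 mm above the table.
- vial2_top (a point): As vial1_top, of another closed vial.
- vial3_top (a point): As vial1_top, of the third closed vial.
- bottle_tray: Fixed white spill tray between the two racks, 300 mm along its x, 85 mm along its y, 20 mm high; origin on the table under its centre. Three bottles stand in it in a row along its x.
- bottle0_top (a point): Centre of the top of the cap of a loose 100 ml solvent bottle, 56 mm across, cap 39 mm across; the top is 104 mm above the table.
- bottle1_top (a point): As bottle0_top, of the amber bottle in the middle.
- bottle2_top (a point): As bottle0_top, of the third bottle.
Not all that is in view belongs to the job. What is shaped like the part that bears syringe_barrel but black or yellow is not meant.

How it is judged:
By the outcome, as a careful person would: the job done as asked, in the order asked, and still so for the second after the job is handed in, while the arm keeps its last pose, push and grip.
It also fails if it takes over 45 s, if anything falls off the work surface, if the arm or the gripper's body presses on something with over 40 N, if the wrist force passes 120 N, or if a joint passes its speed limit or range.

## Working session

There is one attempt and no reset: what is moved stays moved. The work goes in short steps, Python scripts to look and compute and a tool call to move; the robot and the scene stay as the last step left them, time stands still between calls to the robot, and variables do not carry over. Pictures are saved under pics/ and viewed, at most 10 in all, crops included, and the job is handed in when it is done.

Besides the shell and the picture viewer there is one more tool, called after "Emit:" as name(argument=value, ...), one argument or row to a line, values as JSON. jog_arm: Moves the arm, as the interface text tells. Its arguments: {"type":"object","properties":{"jaw":{"type":"array"},"dp":{"type":"array"},"angular":{"type":"array"},"force":{"type":"number"}},"required":["jaw","dp","angular"]}

```bash
mkdir -p pics; cat > h.py <<'E'
from station import *
import numpy as np, cv2, pickle
def snap(n,f):
    s=snapshot(n); cv2.imwrite(f'pics/{f}.png',s['img'][:,:,::-1]); pickle.dump(s,open(f'pics/{f}.pkl','wb')); return s
def load(f): return pickle.load(open(f'pics/{f}.pkl','rb'))
def ray(s,u,v):
    x,y=(u-s['cx'])/s['fx'],(v-s['cy'])/s['fy']
    K=np.array([[1,0,0],[0,1,0],[0,0,1.]])
    p=cv2.undistortPoints(np.array([[[x,y]]],float),K,np.array([s['k1'],0,0,0,0]))[0,0]
    M=np.array(s['world_to_cam']); R,t=M[:3,:3],M[:3,3]
    return -R.T@t, R.T@np.array([p[0],p[1],1])
def onz(s,u,v,z):
    o,d=ray(s,u,v); return o+d*(z-o[2])/d[2]
def proj(s,P):
    M=np.array(s['world_to_cam']); c=M[:3,:3]@np.array(P,float)+M[:3,3]
    x,y=c[0]/c[2],c[1]/c[2]; k=1+s['k1']*(x*x+y*y)
    return np.array([s['fx']*x*k+s['cx'],s['fy']*y*k+s['cy']])
def tri(a,b):
    A=np.zeros((3,3));B=np.zeros(3)
    for o,d in(a,b):
        d=d/np.linalg.norm(d);P=np.eye(3)-np.outer(d,d);A+=P;B+=P@o
    return np.linalg.solve(A,B)
E
python3 - <<'E'
from h import *
for n in("scene","top"):
    s=snap(n,n); print(n,s['fx'],s['k1'],ray(s,320,200))
a=[cv2.imread(f'pics/{n}.png') for n in("scene","top")]
cv2.imwrite('pics/both.png',cv2.resize(np.vstack(a),None,fx=.75,fy=.75))
print(read_state())
E
```

```text
scene 418.094062893421 -0.08688565211283295 (array([1042.50378155, -777.90951611,  836.23550103]), array([-0.42559839,  0.64437993, -0.63554571]))
top 451.2114866774408 -0.017271106214080737 (array([ 346.52544831,  -51.83994035, 1064.28690955]), array([ 0.21109746, -0.01955807, -0.97762868]))
{'clock': 0.1, 'qpos': array([ 1.02088770e+00,  2.45690085e-01,  1.55886725e+00, -1.88064808e-05,
        1.33866197e+00, -1.74097492e-01]), 'joint_velocities': array([ 3.30504631e-05,  4.99939096e-04, -5.12534239e-03,  1.70013057e-03,
        1.52949224e-03,  1.35402798e-04]), 'tau': array([-9.50613794e-04, -4.16914344e+01, -3.15527058e+01,  6.87084370e-02,
        3.09595233e-02, -3.36130961e-05]), 'position': array([238.28972281, 604.1876199 , 204.50353554]), 'orientation': array([-3.13998742e+00, -2.63748831e-04,  2.76578565e+00]), 'contact_force': array([-0.35696506, -0.42058169, -0.60454439]), 'wrist_torque': array([ 0.0018543 , -0.01069792, -0.06112123]), 'finger_force': 0.0, 'opening': 93.99674143656718}
```

View pics/scene.png

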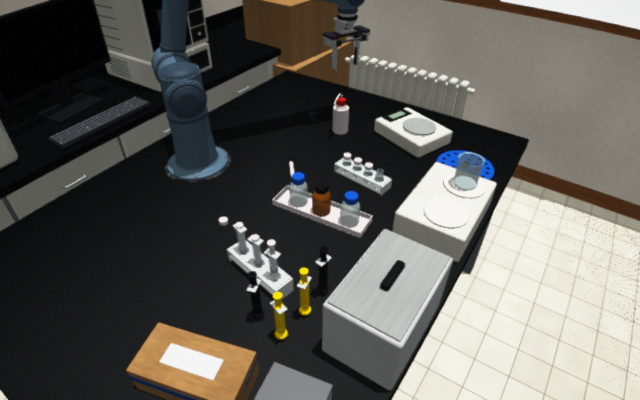

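View pics/top.png

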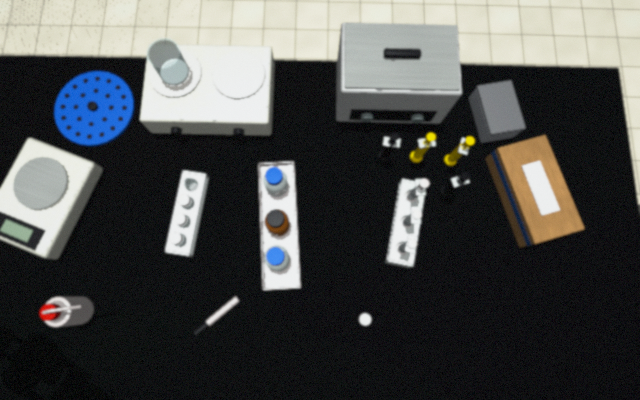

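The scene view shows the syringe rack at about (260,265), bottle tray (322,210) and vial rack (363,175). In the top view they are at (406,222), (279,225) and (187,213). The black and yellow syringes stand outside the rack. The candidates are the three white syringes, in the scene view at about (239,235), (256,245) and (272,255), so I'm enlarging those next.

```bash
python3 - <<'E'
from h import *
a=cv2.imread('pics/scene.png');b=cv2.imread('pics/top.png')
f=lambda im,x,y,w,h,k:cv2.resize(im[y:y+h,x:x+w],None,fx=k,fy=k,interpolation=cv2.INTER_CUBIC)
c1=f(a,210,205,100,100,4); c2=f(b,380,170,66,100,4)[:400]
c3=f(b,155,165,66,100,2);c4=f(a,325,145,75,50,2)
o=np.zeros((600,800,3),np.uint8)
o[:400,:400]=c1;o[:400,400:664]=c2;o[400:600,0:132]=c3;o[400:500,150:300]=c4
w=f(b,155,160,66,50,4);o[400:600,400:664]=w
cv2.imwrite('pics/crop1.png',o)
E
```

```text
(no output)
```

View pics/crop1.png

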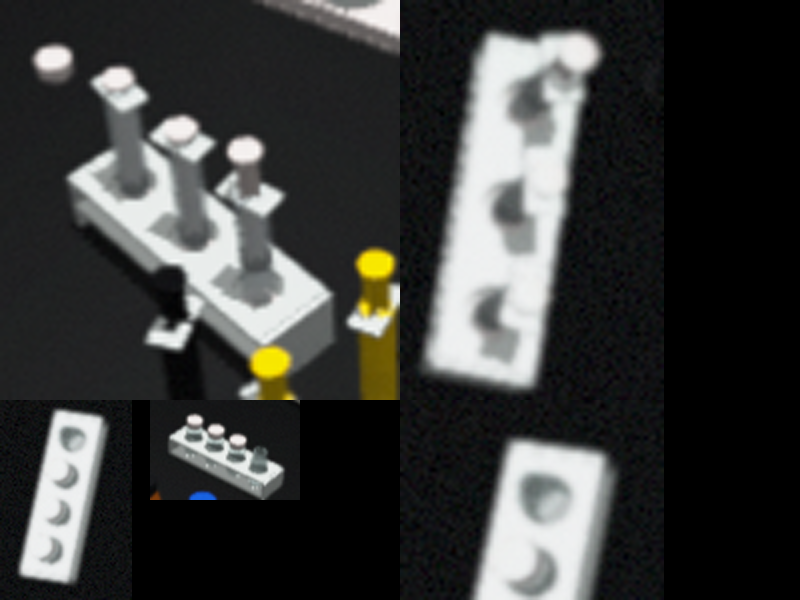

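The scene candidates by disc are (239,225), (255,237) and (271,242). Only the third has its disc standing well above the flange, so it's the drawn-out one; in the top view its disc is at (425,183). The open vial is the one without a white cap, at top (192,185) and scene (379,173). Next I measure.

```bash
python3 - <<'E'
from h import *
S,T=load('scene'),load('top')
# discs
print('disc tri',tri(ray(S,271.5,242.7),ray(T,425,183)),'S@165',onz(S,271.5,242.7,165),'T@165',onz(T,425,183,165))
g=cv2.cvtColor(T['img'],cv2.COLOR_RGB2GRAY)
for nm,(x0,y0,x1,y1),z in(('syr',(382,172,424,272),46),('vial',(160,165,215,262),34),('tray',(250,155,305,295),20)):
    m=np.zeros_like(g);m[y0:y1,x0:x1]=(g[y0:y1,x0:x1]>170)
    c=max(cv2.findContours(m,0,2)[0],key=cv2.contourArea)
    P=np.array([onz(T,u,v,z)[:2] for u,v in c[:,0]],np.float32)
    r=cv2.minAreaRect(P);b=cv2.boxPoints(r);print(nm,np.round(r[0],1),np.round(r[1],1),round(r[2],2));print(np.round(b))
for t,uv in(('bot',(276,175)),('bot',(276,221)),('bot',(276,258))):print(onz(T,*uv,104))
print('mouth T',onz(T,192,184,50))
E
```

```text
disc tri [ 583.36560894 -284.41412191  162.58260206] S@165 [ 586.66737128 -284.58646039  165.        ] T@165 [ 581.05078197 -285.36499829  165.        ]
syr [ 525.2 -271.8] [ 60.6 204.5] 79.24
[[ 419. -282.]
 [ 620. -321.]
 [ 631. -261.]
 [ 430. -223.]]
vial [534.2 239.4] [ 57.9 195.6] 82.64
[[434. 223.]
 [628. 198.]
 [635. 256.]
 [441. 281.]]
tray [512.1  22.5] [294.6  83. ] 4.49
[[362.  52.]
 [368. -30.]
 [662.  -7.]
 [656.  75.]]
[608.20545328  26.83069242 104.        ]
[505.59425384  22.9986226  104.        ]
[426.35199143  20.05749425 104.        ]
mouth T [597.23100375 225.44981824  50.        ]
```

Emit:
jog_arm(
  jaw=[94, 94, 94, 94, 94, 94, 94, 94, 94, 94],
  dp=[
    [-0.4, -0.4, -0.5],
    [-1.2, -1.3, -1.0],
    [-2.0, -2.2, -1.6],
    [-2.9, -3.1, -2.2],
    [-3.7, -4.0, -2.2],
    [-4.6, -5.0, -2.2],
    [-5.5, -6.0, -2.2],
    [-6.4, -7.0, -2.2],
    [-7.3, -7.9, -2.2],
    [-8.2, -8.9, -2.2],
  ],
  angular=[
    [0, 0, 0],
    [0, 0, 0],
    [0, 0, 0],
    [0, 0, 0],
    [0, 0, 0],
    [0, 0, 0],
    [0, 0, 0],
    [0, 0, 0],
    [0, 0, 0],
    [0, 0, 0],
  ],
)

```text
clock: 0.93
position: [369.4, 264.3, 271.1]
orientation: [-3.142, -0.0, 2.766]
contact_force: [0.0, 0.2, 0.1]
opening: 94.1
finger_force: 0.0
```

Emit:
jog_arm(
  jaw=[94, 94, 94, 94, 94, 94, 94, 94, 94, 94],
  dp=[
    [-0.9, -1.0, 0],
    [-1.8, -1.9, 0],
    [-2.7, -2.9, 0],
    [-3.6, -3.9, 0],
    [-4.5, -4.9, 0],
    [-5.4, -5.8, 0],
    [-6.3, -6.8, 0],
    [-7.2, -7.8, 0],
    [-8.1, -8.8, 0],
    [-9.0, -9.7, 0],
  ],
  angular=[
    [0, 0, 0],
    [0, 0, 0],
    [0, 0, 0],
    [0, 0, 0],
    [0, 0, 0],
    [0, 0, 0],
    [0, 0, 0],
    [0, 0, 0],
    [0, 0, 0],
    [0, 0, 0],
  ],
)

```text
clock: 1.77
position: [513.7, -106.0, 271.1]
orientation: [-3.142, -0.0, 2.765]
contact_force: [0.8, 0.6, 1.1]
opening: 93.9
finger_force: 0.0
```

Emit:
jog_arm(
  jaw=[94, 94, 94, 94, 94, 94, 94, 94],
  dp=[
    [-0.8, -0.9, 0],
    [-1.7, -1.8, 0],
    [-2.5, -2.7, 0],
    [-3.3, -3.6, 0],
    [-4.0, -4.3, 0],
    [-4.4, -4.7, 0],
    [-4.4, -4.7, 0],
    [-4.4, -4.7, 0],
  ],
  angular=[
    [0, 0, -0.4],
    [0, 0, -0.9],
    [0, 0, -1.4],
    [0, 0, -1.8],
    [0, 0, -1.8],
    [0, 0, -1.8],
    [0, 0, -1.8],
    [0, 0, -1.8],
  ],
)

```text
clock: 2.43
position: [584.5, -283.5, 270.5]
orientation: [3.141, -0.002, 2.953]
contact_force: [0.1, -0.3, -0.2]
opening: 93.5
finger_force: 0.0
```

```bash
python3 - <<'E'
from h import *
W=snap('wrist','w1'); snap('top','t1'); snap('scene','s1'); r=read_state(); print(r['clock'],r['position'],r['orientation'],r['qpos'])
print(np.round(W['world_to_cam'],3),W['fx'],W['k1'])
print(proj(W,[584,-285,165]),proj(W,[584,-285,130]),proj(W,[584,-285,46]))
E
```

```text
2.5833 [ 584.55946193 -282.07771894  271.47678422] [ 3.14129319e+00 -2.80333892e-04  2.95541359e+00] [-6.24019242e-01  1.97764265e-01  1.49265381e+00  1.53443925e-04
  1.45155543e+00 -2.00865475e+00]
[[ 1.87000e-01  9.82000e-01  1.00000e-03  1.69661e+02]
 [ 9.46000e-01 -1.80000e-01  2.68000e-01 -6.49653e+02]
 [ 2.64000e-01 -5.00000e-02 -9.63000e-01  2.86227e+02]
 [ 0.00000e+00  0.00000e+00  0.00000e+00  1.00000e+00]] 309.9326824932127 -0.05383531000898682
[322.67576251 198.82858695] [322.79085415 190.13877523] [322.99000538 175.12224882]
```

View pics/w1.png

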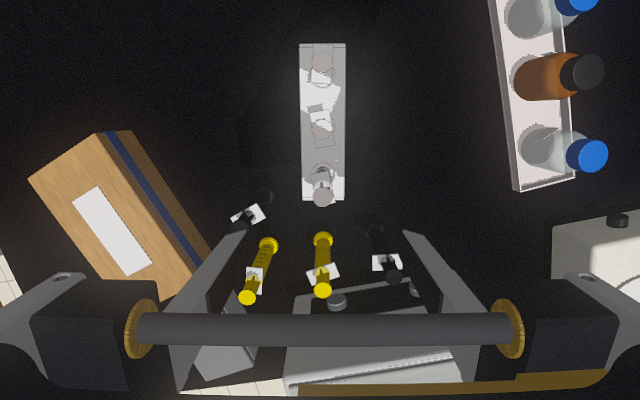

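Wrist view: the grey disc of the target is at about (322,196), near the end of the rack, whose edges run straight up the picture at columns 301 and 346. The jaw axis is therefore square to the rack. The black syringes are at (250,213) and (388,265). I'm enlarging for flange yaw and disc centre.

```bash
python3 - <<'E'
from h import *
W,T=load('w1'),load('t1')
a=cv2.imread('pics/w1.png')[30:225,285:365]
a=cv2.convertScaleAbs(a,alpha=1.0)
o=np.zeros((600,800,3),np.uint8)
o[:585,:240]=cv2.resize(a,None,fx=3,fy=3,interpolation=cv2.INTER_CUBIC)
b=cv2.imread('pics/w1.png')[150:215,290:360];o[:520,240:800]=cv2.resize(b,None,fx=8,fy=8,interpolation=cv2.INTER_CUBIC)
cv2.imwrite('pics/crop2.png',o)
for n,uv,z in(('blk1',(238,217),130),('blk2',(390,275),150),('yel',(323,290),150)):print(n,onz(W,*uv,z))
for uv in((302,199),(344,199),(302,45),(345,45)):print('rack',onz(W,*uv,46))
E
```

```text
blk1 [ 596.2988757  -381.65040494  130.        ]
blk2 [ 685.65385514 -230.23440822  150.        ]
yel [ 689.99396627 -304.95656911  150.        ]
rack [ 610.88102059 -319.00939733   46.        ]
rack [ 621.48311891 -263.24581229   46.        ]
rack [ 422.9155341  -279.95959892   46.        ]
rack [ 432.55996369 -229.17849666   46.        ]
```

View pics/crop2.png

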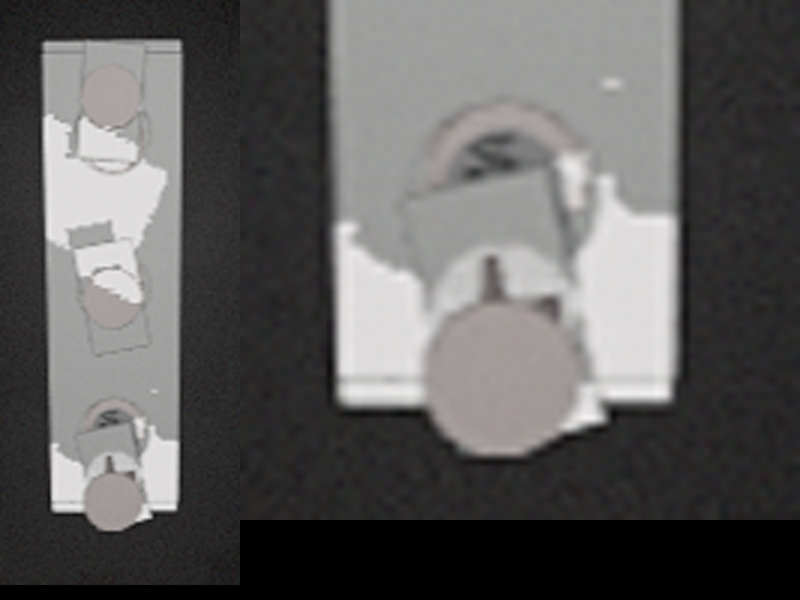

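```bash
python3 - <<'E'
from h import *
W,T=load('w1'),load('t1')
c=lambda x,y:(290+(x-240)/8,150+y/8)
q=[onz(W,*c(*p),131)[:2] for p in((408,207),(548,168),(607,413))]
print(q,np.linalg.norm(q[0]-q[1]),np.linalg.norm(q[1]-q[2]))
for a,b in((q[0],q[1]),(q[1],q[2])):print(np.degrees(np.arctan2(*(b-a)[::-1])))
print('flange centre',(q[0]+q[2])/2)
print('disc',onz(W,*c(503,378),165))
g=T['img'].astype(int)[170:195,412:440]; g=cv2.cvtColor(T['img'],cv2.COLOR_RGB2GRAY)
S=load('scene');print('tri',tri(ray(W,*c(503,378)),ray(S,271.5,242.7)))
print('rim of disc', [onz(W,*c(x,378),165) for x in(423,582)])
E
```

```text
[array([ 566.38727563, -294.18331936]), array([ 564.73363289, -275.26523954]), array([ 598.78568135, -273.57572192])] 18.990215333666605 34.09393602755875
94.99556733304115
2.840443289815534
flange centre [ 582.58647849 -283.87952064]
disc [ 582.50588363 -284.52140772  165.        ]
tri [ 584.09458414 -283.68643219  162.26519724]
rim of disc [array([ 580.72828017, -293.87017377,  165.        ]), array([ 584.26094166, -275.28943522,  165.        ])]
```

Emit:
jog_arm(
  jaw=[62, 62, 62, 62, 62, 62, 62, 62, 62, 62],
  dp=[
    [0.03, 0, 0],
    [0.07, -0.04, 0.2],
    [0.07, -0.04, 0.7],
    [0.07, -0.04, 1.3],
    [0.07, -0.04, 2.0],
    [0.07, -0.04, 2.5],
    [0.07, -0.04, 2.8],
    [0.07, -0.04, 3.0],
    [0.07, -0.04, 3.0],
    [0.07, -0.04, 3.0],
  ],
  angular=[
    [0, 0, -0.6],
    [0, 0, -1.4],
    [0, 0, -2.1],
    [0, 0, -2.4],
    [0, 0, -2.4],
    [0, 0, -2.4],
    [0, 0, -2.4],
    [0, 0, -2.4],
    [0, 0, -2.4],
    [0, 0, -2.4],
  ],
)

```text
clock: 3.42
position: [582.8, -284.0, 182.3]
orientation: [-3.141, 0.001, -3.077]
contact_force: [0.3, 0.2, 0.2]
opening: 61.8
finger_force: 0.0
```

```bash
python3 - <<'E'
from h import *
W=snap('wrist','w2'); r=read_state(); print(r['clock'],r['position'],r['orientation'],r['opening'],r['qpos'][5])
a=cv2.imread('pics/w2.png');cv2.imwrite('pics/w2c.png',cv2.resize(a[130:330,220:420],None,fx=3,fy=3,interpolation=cv2.INTER_CUBIC))
print('expect disc',proj(W,[582.6,-284.2,165]),'flange',[proj(W,[582.6,-284.2,131])])
E
```

```text
3.4667 [ 583.08106919 -284.30085004  182.78405255] [-3.14037269e+00  1.52518967e-03 -3.07725556e+00] 62.140132550781736 -2.2632846509577096
expect disc [324.33775958 233.05511784] flange [array([324.34740692, 216.93886764])]
```

View pics/w2c.png

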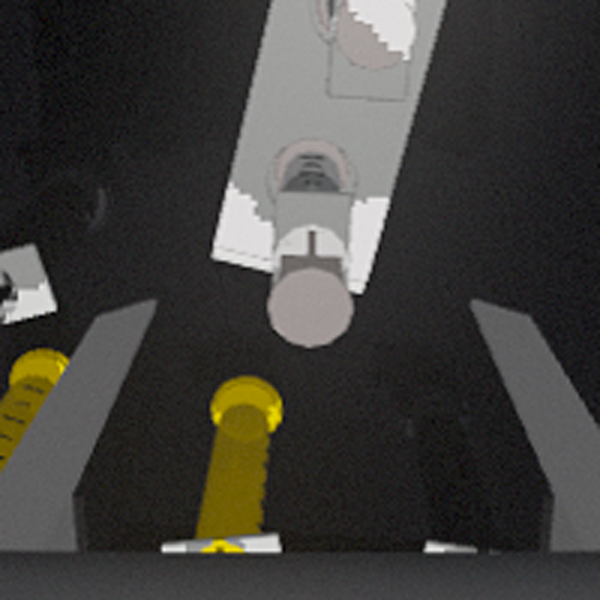

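The flange now lies square to the jaws and the disc is at (323.6,232.3) against an expected (324.3,233.1). It sits midway between the fingers, so I descend and grip.

Emit:
jog_arm(
  jaw=[62, 62, 62, 62, 62, 62, 62, 62],
  dp=[
    [0, 0, 0.4],
    [0, 0, 0.9],
    [0, 0, 1.5],
    [0, 0, 2.1],
    [0, 0, 2.6],
    [0, 0, 2.9],
    [0, 0, 3.1],
    [0, 0, 3.1],
  ],
  angular=[
    [0, 0, 0],
    [0, 0, 0],
    [0, 0, 0],
    [0, 0, 0],
    [0, 0, 0],
    [0, 0, 0],
    [0, 0, 0],
    [0, 0, 0],
  ],
)

```text
clock: 4.13
position: [582.0, -283.8, 87.2]
orientation: [3.14, -0.001, -3.078]
contact_force: [0.8, -0.5, -0.2]
opening: 62.3
finger_force: 0.0
```

Emit:
jog_arm(
  jaw=[50, 40, 32, 26, 22, 18, 16, 16, 16, 16],
  dp=[
    [0, 0, 0],
    [0, 0, 0],
    [0, 0, 0],
    [0, 0, 0],
    [0, 0, 0],
    [0, 0, 0],
    [0, 0, 0],
    [0, 0, 0],
    [0, 0, 0],
    [0, 0, 0],
  ],
  angular=[
    [0, 0, 0],
    [0, 0, 0],
    [0, 0, 0],
    [0, 0, 0],
    [0, 0, 0],
    [0, 0, 0],
    [0, 0, 0],
    [0, 0, 0],
    [0, 0, 0],
    [0, 0, 0],
  ],
  force=15,
)

```text
clock: 4.97
position: [582.6, -284.2, 88.7]
orientation: [-3.141, 0.0, -3.078]
contact_force: [0.2, -0.1, 1.1]
opening: 20.5
finger_force: 15.0
```

Emit:
jog_arm(
  jaw=[16, 16, 16, 16],
  dp=[
    [0, 0, 0],
    [0, 0, 0],
    [0, 0, 0],
    [0, 0, 0],
  ],
  angular=[
    [0, 0, 0],
    [0, 0, 0],
    [0, 0, 0],
    [0, 0, 0],
  ],
)

```text
clock: 5.3
position: [582.6, -284.2, 88.7]
orientation: [-3.141, 0.0, -3.078]
contact_force: [0.1, -1.3, 2.1]
opening: 20.5
finger_force: 15.0
```

Emit:
jog_arm(
  jaw=[16, 16, 16, 16, 16, 16, 16, 16, 16, 16],
  dp=[
    [0, 0, -0.1],
    [0, 0, -0.4],
    [0, 0, -0.9],
    [0, 0, -1.5],
    [0, 0, -2.2],
    [0, 0, -2.9],
    [0, 0, -3.6],
    [0, 0, -4.2],
    [0, 0, -4.6],
    [0, 0, -4.7],
  ],
  angular=[
    [0, 0, 0],
    [0, 0, 0],
    [0, 0, 0],
    [0, 0, 0],
    [0, 0, 0],
    [0, 0, 0],
    [0, 0, 0],
    [0, 0, 0],
    [0, 0, 0],
    [0, 0, 0],
  ],
)

```text
clock: 6.13
position: [583.5, -284.9, 232.7]
orientation: [-3.139, 0.004, -3.077]
contact_force: [1.1, -0.2, -0.2]
opening: 20.6
finger_force: 15.0
```

```bash
python3 - <<'E'
from h import *
S=snap('scene','s3');T=snap('top','t3');W=snap('wrist','w3');r=read_state();print(r['clock'],r['position'],r['opening'],r['contact_force'])
P=r['position'];a=S['img'][:,:,::-1];
for dz in(-79,41,76):print(dz,proj(S,P+[0,0,dz]),proj(W,P+[0,0,dz]))
o=np.zeros((600,800,3),np.uint8)
o[:600,:400]=cv2.resize(a[150:300,210:310],None,fx=4,fy=4,interpolation=cv2.INTER_CUBIC)
o[:400,400:800]=cv2.resize(W['img'][130:330,220:420,::-1],None,fx=2,fy=2)
o[400:600,400:800]=cv2.resize(load('top')['img'][160:260,155:255,::-1],None,fx=2,fy=2)[:, :1].repeat(400,1) if 0 else 0
cv2.imwrite('pics/crop3.png',o)
E
```

```text
6.2833 [ 582.1651537  -283.94651409  228.62723164] 20.763874164054922 [-0.60431677  0.03263798 -0.75197137]
-79 [270.60397694 246.49282526] [324.94345223 206.03614514]
41 [266.58524115 206.43073192] [325.35746388 274.73235616]
76 [265.29229562 193.37631753] [325.62014587 318.7587863 ]
```

View pics/crop3.png

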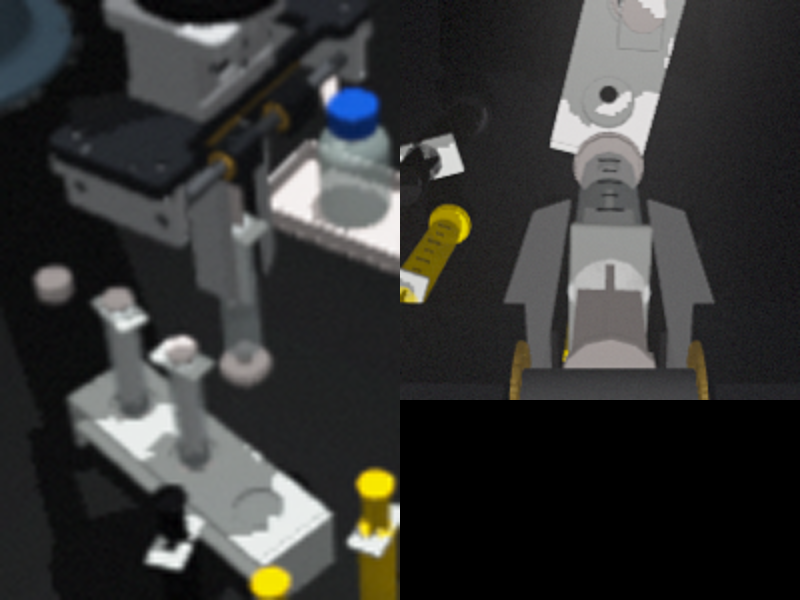

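The syringe is held and upright, with the filter at scene (271.5,240.8), where the TCP predicts it. The rack place is empty and the spares still stand. Now I carry it over, first to a viewing pose 40 mm beyond the open vial in x.

Emit:
jog_arm(
  jaw=[16, 16, 16, 16, 16, 16, 16, 16, 16, 16],
  dp=[
    [0, 0.1, 0],
    [-0.1, 0.4, 0],
    [-0.2, 0.9, 0],
    [-0.3, 1.6, 0],
    [-0.5, 2.4, 0],
    [-0.6, 3.3, 0],
    [-0.8, 4.2, 0],
    [-0.9, 5.1, 0],
    [-1.1, 6.0, 0],
    [-1.2, 6.9, 0],
  ],
  angular=[
    [0, 0, 0],
    [0, 0, 0],
    [0, 0, 0],
    [0, 0, 0],
    [0, 0, 0],
    [0, 0, 0],
    [0, 0, 0],
    [0, 0, 0],
    [0, 0, 0],
    [0, 0, 0],
  ],
)

```text
clock: 7.12
position: [604.9, -72.4, 228.9]
orientation: [3.141, -0.001, -3.077]
contact_force: [0.4, 0.1, -0.3]
opening: 20.6
finger_force: 15.0
```

Emit:
jog_arm(
  jaw=[16, 16, 16, 16, 16, 16, 16, 16, 16, 16],
  dp=[
    [-0.2, 0.9, 0],
    [-0.3, 1.8, 0],
    [-0.5, 2.7, 0],
    [-0.6, 3.6, 0],
    [-0.8, 4.5, 0],
    [-1.0, 5.4, 0],
    [-1.1, 6.3, 0],
    [-1.3, 7.2, 0],
    [-1.4, 8.0, 0],
    [-1.5, 8.7, 0],
  ],
  angular=[
    [0, 0, 0],
    [0, 0, 0],
    [0, 0, 0],
    [0, 0, 0],
    [0, 0, 0],
    [0, 0, 0],
    [0, 0, 0],
    [0, 0, 0],
    [0, 0, 0],
    [0, 0, 0],
  ],
)

```text
clock: 7.95
position: [632.2, 191.2, 228.8]
orientation: [3.141, -0.001, -3.076]
contact_force: [0.4, -0.3, -0.6]
opening: 20.6
finger_force: 15.0
```

Emit:
jog_arm(
  jaw=[16, 16, 16, 16, 16, 16, 16],
  dp=[
    [-0.1, 0.6, 0],
    [-0.2, 1.0, 0],
    [-0.3, 1.3, 0],
    [-0.3, 1.4, 0],
    [-0.3, 1.4, 0],
    [-0.3, 1.4, 0],
    [-0.3, 1.4, 0],
  ],
  angular=[
    [0, 0, 0],
    [0, 0, 0],
    [0, 0, 0],
    [0, 0, 0],
    [0, 0, 0],
    [0, 0, 0],
    [0, 0, 0],
  ],
)

```text
clock: 8.53
position: [639.8, 229.7, 229.5]
orientation: [-3.141, -0.0, -3.079]
contact_force: [-0.4, 0.0, 0.0]
opening: 20.5
finger_force: 15.0
```

```bash
python3 - <<'E'
from h import *
W=snap('wrist','w4');r=read_state();print(r['clock'],r['position'],r['orientation'],r['opening'])
P=r['position']
print('tip',proj(W,P-[0,0,79]),'filt',proj(W,P-[0,0,63]),'mouth',proj(W,[599.7,231,67]),proj(W,[599.7,231,34]))
cv2.imwrite('pics/w4c.png',cv2.resize(W['img'][80:230,240:400,::-1],None,fx=4,fy=4,interpolation=cv2.INTER_CUBIC))
E
```

```text
8.5833 [639.78514779 229.6298495  229.46426979] [-3.14142485e+00 -9.03747722e-05 -3.07879152e+00] 20.778611330662077
tip [324.43805055 207.07755689] filt [324.44849795 212.73888382] mouth [327.97782364 150.12931503] [327.65931176 147.02024737]
```

View pics/w4c.png

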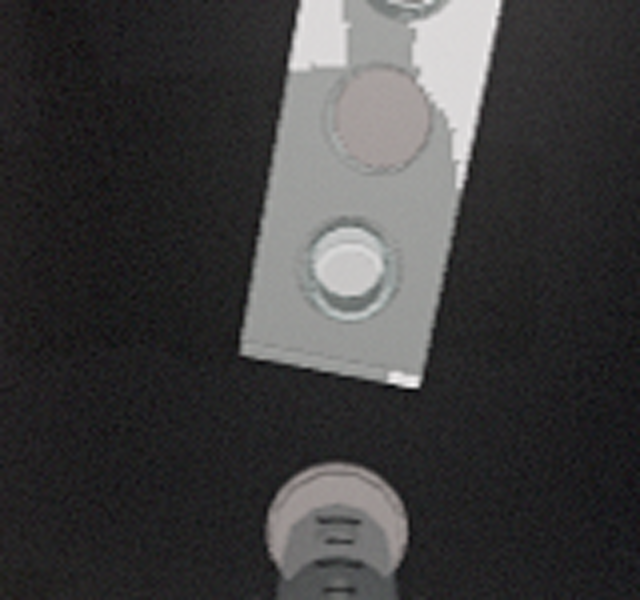

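The wrist view shows the open vial's mouth near (327,146) with the capped neighbour at (335.5,109). The filter is clear of both, at about (324,211). One more enlarged crop for the rim.

```bash
python3 - <<'E'
from h import *
W=load('w4');c=lambda x,y:(240+x/4,80+y/4)
cap=onz(W,*c(382,117),70);print('cap',cap, [onz(W,*c(x,117),70)[:2] for x in(332,432)])
a,b=onz(W,*c(500,0),34),onz(W,*c(424,376),34);d=(b-a)/np.linalg.norm(b-a);print('ang',np.degrees(np.arctan2(d[1],d[0])),'mouth from cap',cap+44*d)
print('bright',onz(W,*c(347,263),67),'rim',onz(W,*c(348,263),67))
M=cap+44*d;M[2]=67
for R in(8.5,11):
    print(R,[np.round((proj(W,M+[R*np.cos(t),R*np.sin(t),0])-[240,80])*4) for t in np.arange(4)*np.pi/2])
im=cv2.resize(W['img'][125:170,305:350,::-1],None,fx=13,fy=13,interpolation=cv2.INTER_CUBIC)
cv2.imwrite('pics/w4d.png',cv2.convertScaleAbs(im,alpha=1.5,beta=-90))
E
```

```text
cap [556.00809232 235.98814471  70.        ] [array([556.85083912, 222.84861228]), array([555.14852989, 249.13176484])]
ang -6.652545988603033 mouth from cap [599.71183763 230.89082723  70.        ]
bright [595.02742895 229.34254884  67.        ] rim [595.01000864 229.61523814  67.        ]
8.5 [array([349., 311.]), array([382., 283.]), array([354., 249.]), array([321., 279.])]
11 [array([349., 320.]), array([392., 283.]), array([354., 240.]), array([311., 278.])]
```

View pics/w4d.png

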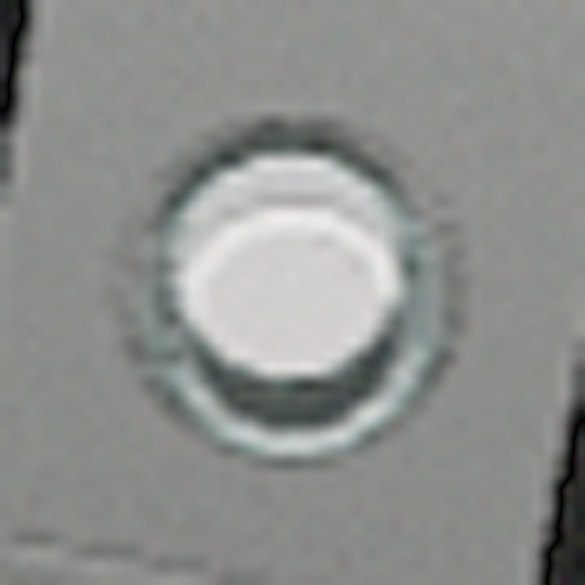

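```bash
python3 - <<'E'
from h import *
W=load('w4');P=np.array([639.8,229.7,229.5])
for nm,R,h in(('top',14,20),('bot',14,12)):
    q=[(proj(W,P+[R*np.cos(t),R*np.sin(t),-78.5+h])-[240,80])*4 for t in np.linspace(0,6.28,120)]
    q=np.array(q);print(nm,'x',q[:,0].min(),q[:,0].max(),'ytop',q[:,1].min())
g=cv2.cvtColor(W['img'],cv2.COLOR_RGB2GRAY).astype(float)
col=g[185:205,320:329].mean(1);print('col',np.round(col))
row=g[209,300:350];print('row',np.round(row))
E
```

```text
top x 268.764963213227 407.5360169796636 ytop 470.996242361752
bot x 270.80337598422375 405.43336544245676 ytop 460.78453865963854
col [ 37.  35.  36.  36.  36.  36.  36.  36.  36.  32.  57. 120. 140. 113.
 151. 153. 153. 153. 152. 152.]
row [ 31.  30.  30.  36.  32.  30.  46. 128. 148. 143. 148. 151. 153. 150.
 146. 132. 119. 117. 108.  80.  79.  86.  80.  79.  84.  79.  87.  89.
 103. 111. 116. 118. 128. 141. 150. 150. 151. 152. 151. 146. 134.  91.
  30.  36.  32.  34.  30.  33.  34.  33.]
```

Emit:
jog_arm(
  jaw=[16, 16, 16, 16, 16, 16, 16, 16],
  dp=[
    [0.1, 0, 0],
    [0.4, 0.04, 0],
    [0.7, 0.07, 0],
    [1.0, 0.09, 0],
    [1.2, 0.11, 0.1],
    [1.33, 0.12, 0.3],
    [1.33, 0.12, 0.6],
    [1.33, 0.12, 0.8],
  ],
  angular=[
    [0, 0, 0],
    [0, 0, 0],
    [0, 0, 0],
    [0, 0, 0],
    [0, 0, 0],
    [0, 0, 0],
    [0, 0, 0],
    [0, 0, 0],
  ],
)

```text
clock: 9.25
position: [599.0, 231.5, 204.0]
orientation: [-3.141, -0.001, -3.077]
contact_force: [-0.2, -0.2, -1.3]
opening: 20.6
finger_force: 15.0
```

The filter is where the pose predicts it, within 0.5 mm, so I descend to about 1 cm above the rim.

Emit:
jog_arm(
  jaw=[16, 16, 16, 16, 16, 16, 16, 16, 16, 16],
  dp=[
    [0, 0, 0.3],
    [0, 0, 0.6],
    [0, 0, 0.9],
    [0, 0, 1.15],
    [0, 0, 1.35],
    [0, 0, 1.5],
    [0, 0, 1.6],
    [0, 0, 1.65],
    [0, 0, 1.65],
    [0, 0, 1.65],
  ],
  angular=[
    [0, 0, 0],
    [0, 0, 0],
    [0, 0, 0],
    [0, 0, 0],
    [0, 0, 0],
    [0, 0, 0],
    [0, 0, 0],
    [0, 0, 0],
    [0, 0, 0],
    [0, 0, 0],
  ],
)

```text
clock: 10.08
position: [599.9, 231.6, 156.4]
orientation: [3.142, 0.001, -3.078]
contact_force: [-0.3, -0.3, -0.7]
opening: 20.6
finger_force: 15.0
```

```bash
python3 - <<'E'
from h import *
S=snap('scene','s5');W=snap('wrist','w5');r=read_state();print(r['clock'],r['position'],r['orientation'],r['opening'],r['contact_force'])
P=np.array([599.7,231,155.7])
for z in(67,77,97,155.7,199,232):print(z,(proj(S,[599.7,231,z])-[330,110])*6,(proj(W,[599.7,231,z])-[240,80]))
o=np.zeros((600,800,3),np.uint8)
o[:540,:480]=cv2.resize(S['img'][110:200,330:410,::-1],None,fx=6,fy=6,interpolation=cv2.INTER_CUBIC)
o[:400,480:800]=cv2.resize(W['img'][80:280,240:400,::-1],None,fx=2,fy=2)
cv2.imwrite('pics/crop5.png',o)
E
```

```text
10.1833 [599.97054983 231.63087686 156.51717145] [ 3.14149200e+00  9.37754816e-04 -3.07754463e+00] 20.612609809799665 [ 0.14132229 -0.36032883 -0.58414287]
67 [293.9822284  361.19843701] [ 83.7762156  123.22980675]
77 [295.7790151  345.68553193] [ 83.7626395 126.4363602]
97 [299.41599102 314.21794225] [ 83.73237501 133.58650865]
155.7 [310.43334367 218.33683433] [ 83.60921593 162.71131677]
199 [318.89933506 144.0747814 ] [ 83.46095572 197.8322117 ]
232 [325.55175431  85.35294477] [ 83.28170693 240.38491355]
```

View pics/crop5.png

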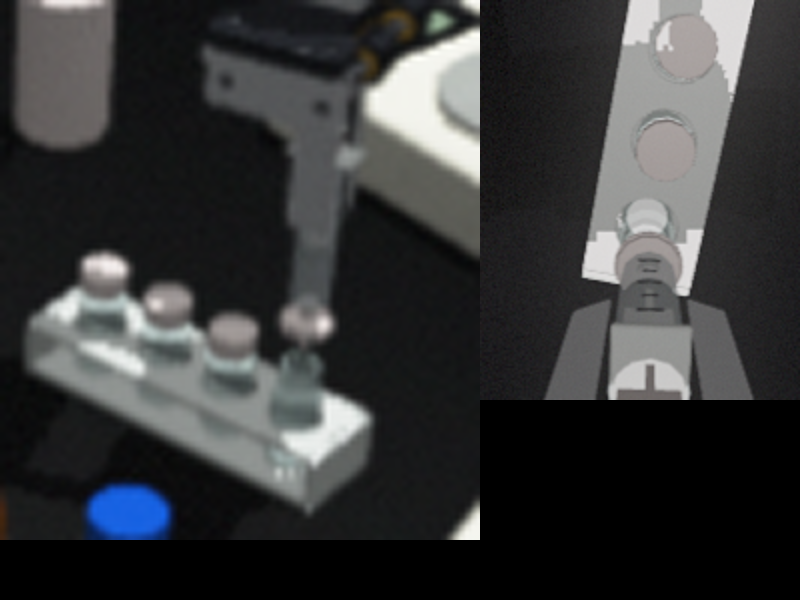

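The scene view has the filter centred over the open neck: 4 px right of it against 4.7 predicted at 6x zoom, with both shifted alike by calibration. The wrist view has ring and filter on the same column (647), and there is a clear gap. Nothing is touched, so I hand it in.

```bash
python3 - <<'E'
from station import *
r=read_state();print(abs(r['joint_velocities']).max(),r['finger_force'],r['opening'])
print(job_done())
E
```

```text
0.003509764304282065 14.995499700307846 20.612609809799665
the job is handed in; nothing more can be done
None
```

The drawn-out syringe is held still and upright with its outlet over the open vial's mouth, about 1 cm above the rim and within about 1 mm of centre by my measurements; I handed the job in at about 10 s without touching anything else, and no verdict came back.

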